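# Swing out the folding hook and hang up the prism target

### The job

Swing the folded steel hook on the storage board fully out against its stop, so that it points straight away from the board. Then hang the prism target on it by its bail, with the bail's crossbar down in the notch in the hook's top edge and the target hanging straight and free. The hook bends easily: go gently, keep every push or press on it under about 15 N, set the target down on it rather than letting it drop, and leave the other instruments where they are.

Things in the scene. Friction and masses are not known exactly. Their poses are not given: they have to be found in the camera images.
- board: Fixed upright grey storage board, 360 wide (y) x 18 thick (x) x 220 mm high, on a steel foot 150 mm deep, 12 mm thick. Origin: centre of its underside, on the table; z up, -x out of its front face (to the robot), y along the panel. A finger notch, open behind, goes through the panel from y = -5 to +65 mm, from the top edge down to z = 140 mm. The steel hook is clamped on the front.
- hook_place (a point): A point fixed on the board at x -25, y -45, z 185 mm in its frame (axes as the board's): where the hook's vertical hinge axis, at the level of the arm's top edge, would nominally be. The clamp is adjustable: the true place is NOT measured and lies up to 10 mm off in x, 12 mm in y and in z, so it must be felt or seen. It does not shift under load.
- hook (a joint): Angle of the folding hook, rad. 0 (starts 0 to 0.3): flat along the board, free end to the board's +y, in front of the finger notch. Grows as the free end swings out; pi/2: hard stop, pointing along the board's -x. Friction hinge of 0.22 N m, no spring, stays where left. Arm: straight bar 10 mm thick (8.6 in the top 7 mm), 18 high, free end 112 mm from the hinge axis, the last 6 mm with a lip 12 mm above the top edge.
- notch_place (a point): A point fixed in the board's frame at x -85, y -45, z 185 mm (axes as the board's): nominal middle of the notch's mouth when the hook is fully out; the true one is off by the same unmeasured amounts as hook_place. The notch is in the arm's top edge, 13 mm long along the arm, 7 mm deep, upright walls, centred 60 mm from the hinge axis; the top edge is flat either side (outer side 66.5 to 106 mm).
- prism: Loose prism target, 0.34 to 0.53 kg, standing left or right before the board. Black puck 68 mm across, 40 high; over it an aluminium bail: posts 10 x 8 mm at y = +-31 mm, round crossbar 10 mm thick along y, centre at z = 120 mm. Window under the bar: 54 mm wide in y, z = 40 to 115 mm, open along x. Origin: centre of the underside; z up. Either side may face the board.
- prism_spigot (a point): Point on the prism target, at its z = 150 mm, axes as the target's: the middle of the square brass spigot, 14 x 14 mm (sides along x and y), that stands on the crossbar from z = 125 to 170 mm; grip it here from above.
- tribrach: Bystander: loose green tribrach, stepped round body 92 mm across with an upright steel stud, 97 mm high in all. Origin: centre of its underside. Leave it alone.
- tape: Bystander: loose yellow tape measure 68 x 36 x 62 mm high. Origin: centre of its underside. Leave it alone.
- case: Bystander: loose black case 62 x 170 x 46 mm high with copper discs on top. Origin: centre of its underside. Leave it alone.
Mind the look-alikes: they are no part of the job. What is shaped like the prism but red is not meant.

How it is judged:
On the way, in this order (a step that is already met when the one before it is completed fails the run):
1. the hook is swung fully out (within about 4 degrees of its stop) before anything hangs on it (value of joint hook above 1.5 rad and contact force between prism and hook below 0.1 N), for 0.2 s.
2. the target is set down on the hook, bearing on it while still held (contact force between prism and hook above 1 N and contact force between the fingers and prism above 0.5 N), for 0.1 s.
At the end, for the whole second after the job is handed in: The hook is fully out (joint above 1.5 rad), the prism target hangs on it, released and at rest (under 0.03 m/s), with its crossbar on the floor of the hook's notch, clear of the table, within 0.25 rad of upright; tribrach, tape and case are within 30 mm of where they began (value of joint hook above 1.5 rad and contact force between prism and hook_c0 above 1.5 N and angle between prism's own z axis and vertical below 0.25 rad and contact force between prism and the fingers below 0.1 N and height (world z) of prism above 0.03 m and linear speed of prism below 0.03 m/s and angular speed of prism below 0.4 rad/s and distance of each of tribrach, tape, case from where it was at the start of the episode below 0.03 m); the robot touches nothing.
It fails at once if the hook is pushed or pressed with more than 20 N (contact force between hook and anything else above 20 N).
It fails at once if the prism target is dropped: falling freely, touching nothing, faster than 0.3 m/s (contact force between prism and anything else below 0.05 N and linear speed of prism above 0.3 m/s).
It fails at once if a bystander (tribrach, tape or case) is shifted by more than 30 mm (distance of any of tribrach, tape, case from where it was at the start of the episode above 0.03 m).
It also fails if it takes over 72 s, if anything falls off the work surface, if the arm or the gripper's body presses on something with over 40 N, if the wrist force passes 120 N, or if a joint passes its speed limit or range.

### The arm

A 6-joint arm with a two-finger parallel gripper is mounted at the origin on the work surface. World frame = base frame: x ahead of the robot, y to its left, z up, the work surface at z = 0. Lengths are in m, angles in rad, forces in N, time in s.
With the tool pointing down it reaches from about 0.35 to 1 m from the base axis. Payload 7.1 kg.
Tool frame: the origin (TCP) lies between the finger pads; the fingertips stand 22 mm ahead of it and the grasp point (between the pads) lies 3 mm ahead of it; x points along the fingers, y is the direction in which the jaws open and shut, and the axes are right-handed (so a half turn about x gives the same grasp; the last joint's range is limited). The gripper opens to 85 mm and grips with 20 to 120 N. Pads are 22 mm wide; open, the fingers measure 114 mm over their backs; the gripper's body (76 mm by 85 mm) begins 54 mm behind the grasp point. The pads swing forward as they close: fully open they stand 13 mm farther back than shut.
Start: joints at [-1.159, 0.423, 1.63, -0, 1.089, -0.019], TCP at [0.261, -0.568, 0.253] pointing down, gripper open.
Joint ranges: [-3, 3], [-0.9, 2.11], [0.09, 2.58], [-1.31, 4.45], [0.11, 2.69], [-2.54, 2.54]. Speed limits (rad/s): [2.39, 2.39, 3.01, 3.14, 3.14, 3.14].

### API

Orientations are given as a rotation vector (axis times angle).
In Python, from rig import manip gives the robot as it stands. The module is installed in compiled form; this text tells all that it offers. Calls block until the motion is done:
- manip.move_to(position, orientation): joint-space move of the TCP to a pose.
- manip.servo_line(position, orientation=None, rate=0.15): straight line of the TCP; orientation=None keeps the orientation; rate is the mean speed in m/s.
- manip.set_joints(angles): joint-space move.
- manip.command_gripper(opening, f_grip=None): finger opening in m; f_grip is the grip in N (None keeps the last); returns when the fingers have stopped.
- manip.hold(seconds).
- manip.solve_ik(position, orientation): joint angles nearest the present ones, or None.
- manip.camera(name): name is "scene" or "top" or "wrist"; returns a dict with "image" (400x640x3 uint8, red, green, blue), "fx", "fy", "cx", "cy" (pixels), "cam_to_world" (4x4, takes a point from camera to world coordinates); the wrist camera has in their place "mount" (4x4, takes a point from camera to tool coordinates, whose origin is the TCP and whose axes are the tool frame's). Camera axes: x right, y down, z forward; pixel columns grow to the right and rows downward; lengths in m; the calibration is good to about 2 mm. A picture is of the moment at which its call begins: read the wrist's pose just before it. There is no depth.
A pose or a line that the arm cannot do raises manip.IKError and nothing moves.
- manip.sign_off(): hands the job in, once; it reports no verdict.
Readings, each from a call of its own:
- manip.get_time(): time.
- manip.get_joint_positions(): joint angles.
- manip.get_joint_vel(): joint speeds.
- manip.get_tau(): joint torques, N m.
- manip.get_position(): TCP position.
- manip.get_ee_rot(): TCP orientation.
- manip.get_contact_force(): force on the tool from outside, world axes, zero at the start.
- manip.get_torque(): the same for the moment, N m.
- manip.get_width(): finger opening in m.
Only numpy, scipy, OpenCV 4.12 (cv2) and the standard library are available. Lean on these libraries where they do the work, as an engineer would, in place of code of your own. Each camera call takes 0.05 s, during which the arm holds its last target.

## Working session

There is one attempt and no reset: what is moved stays moved. The work goes in short steps, each a Python script; the robot and the scene stay as the last script left them, time stands still between calls to the robot, and variables do not carry over. Pictures are saved under pics/ and viewed, and the job is handed in when it is done.

```bash
mkdir -p pics; ls; python3 - <<'E'
from rig import manip
import cv2,numpy as np
print(manip.get_time(),manip.get_position(),manip.get_ee_rot(),manip.get_width())
for n in("scene","top","wrist"):
    c=manip.camera(n); cv2.imwrite(f"pics/{n}0.png",c["image"][:,:,::-1])
    print(n,c["fx"],c["fy"],c["cx"],c["cy"]); print(np.round(c.get("cam_to_world",c.get("mount")),4).tolist())
E
```

```text
pics
0.0 [ 0.26083341 -0.56741659  0.25253344] [ 1.98354143  0.43561442 -1.98417352] 0.08561656172571085
scene 430.81640132941806 430.81640132941806 323.10710063494315 196.77267321523692
[[-0.4239, 0.5843, -0.692, 1.2816], [0.9057, 0.2784, -0.3198, 0.3753], [0.0058, -0.7623, -0.6472, 0.8813], [0.0, 0.0, 0.0, 1.0]]
top 450.74847792055715 450.74847792055715 317.63045409640335 198.51468490031303
[[-0.0078, -0.9982, 0.0599, 0.4231], [-0.9999, 0.0085, 0.0115, -0.0127], [-0.012, -0.0598, -0.9981, 1.3738], [0.0, 0.0, 0.0, 1.0]]
wrist 339.20923573372403 339.20923573372403 321.46889443894406 207.59483754523134
[[0.0003, -0.3185, 0.9479, -0.1203], [1.0, 0.0014, 0.0002, -0.0002], [-0.0013, 0.9479, 0.3185, -0.0804], [0.0, 0.0, 0.0, 1.0]]
```

View pics/scene0.png

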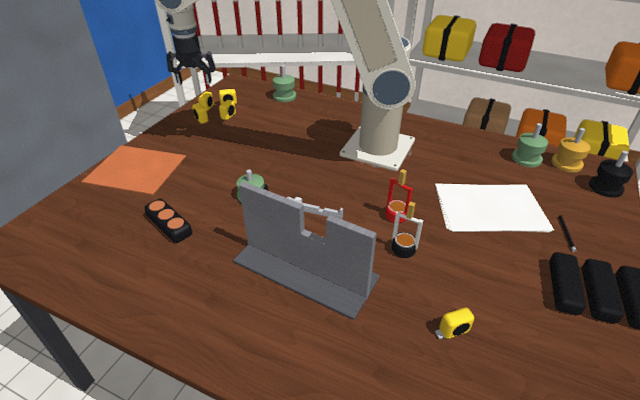

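View pics/top0.png

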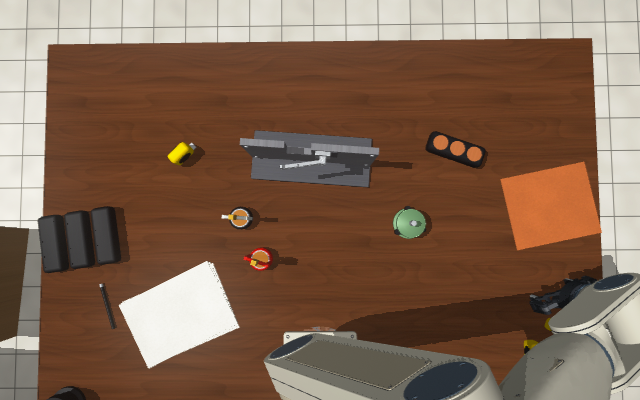

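View pics/wrist0.png

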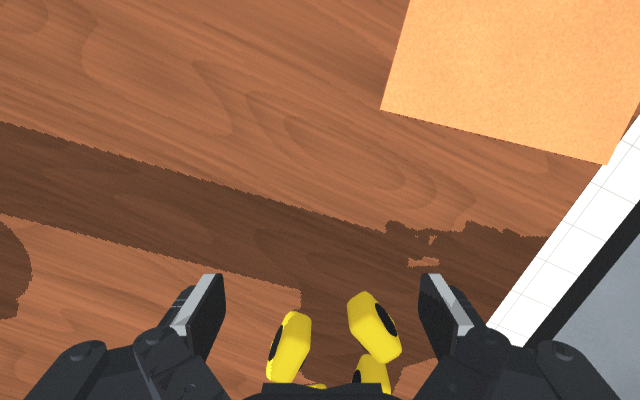

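Scene: the candidates shaped like the prism are the aluminium/black one (scene 405,240; top 240,217) and the red one (scene 398,205; top 258,259). I choose the black/aluminium one. The board's notch is at scene (312,222), and the hook is the bright bar at top (283..325,160), partly swung out. Next I'll crop closer.

```bash
python3 - <<'E'
import cv2,numpy as np
a=cv2.imread("pics/top0.png");b=cv2.imread("pics/scene0.png")
A=cv2.resize(a[120:280,210:390],None,fx=4.4,fy=3.7*4.4/4.4,interpolation=cv2.INTER_CUBIC)
A=cv2.resize(a[125:275,215:390],None,fx=4,fy=4,interpolation=cv2.INTER_CUBIC)
B=cv2.resize(b[160:310,230:430],None,fx=4,fy=4,interpolation=cv2.INTER_CUBIC)
cv2.imwrite("pics/topc.png",A);cv2.imwrite("pics/scenec.png",B)
E
```

```text
(no output)
```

View pics/topc.png

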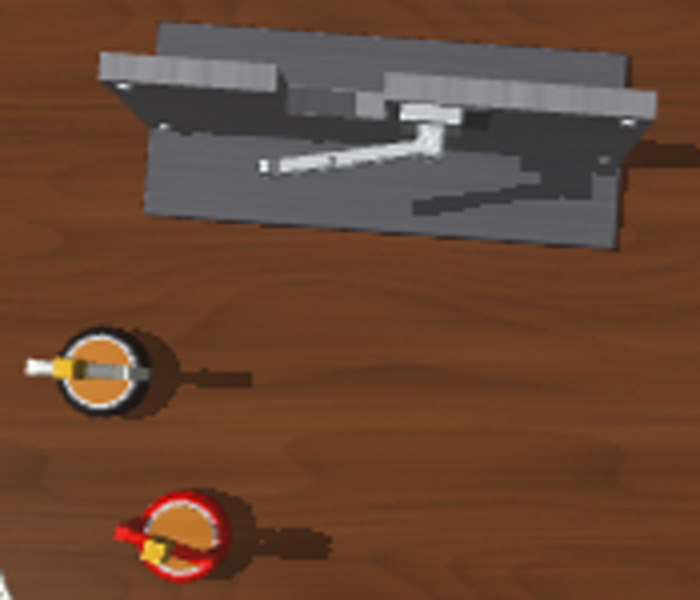

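View pics/scenec.png

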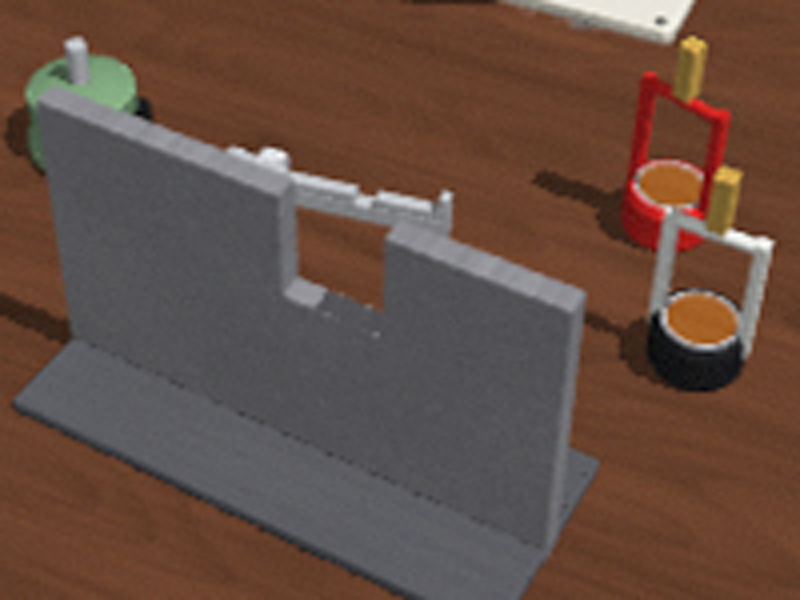

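The prism is the black-puck, aluminium-bail target. The crop shows it with a black puck and white bail at scene crop (700,280), and the red one behind it is ruled out. Now the first position estimates.

```bash
cat > h.py <<'E'
import numpy as np,cv2
from scipy.spatial.transform import Rotation as R
from rig import manip
def ray(c,px,T=None):
    T=c["cam_to_world"] if T is None else T
    d=np.array([(px[0]-c["cx"])/c["fx"],(px[1]-c["cy"])/c["fy"],1.0])
    d=T[:3,:3]@d
    return T[:3,3],d/np.linalg.norm(d)
def onz(c,px,z,T=None):
    o,d=ray(c,px,T); return o+d*(z-o[2])/d[2]
def tri(rs):
    A=np.zeros((3,3));b=np.zeros(3)
    for o,d in rs:
        P=np.eye(3)-np.outer(d,d);A+=P;b+=P@o
    p=np.linalg.solve(A,b)
    return p,[np.linalg.norm((np.eye(3)-np.outer(d,d))@(p-o)) for o,d in rs]
def toolT():
    p=manip.get_position();r=manip.get_ee_rot()
    T=np.eye(4);T[:3,:3]=R.from_rotvec(r).as_matrix();T[:3,3]=p;return T
def down(yaw,tilt=0):
    # tool x down, tool y at heading yaw (world); tilt about tool y
    x=np.array([0,0,-1.]);y=np.array([np.cos(yaw),np.sin(yaw),0]);z=np.cross(x,y)
    return (R.from_matrix(np.c_[x,y,z])*R.from_euler('y',tilt)).as_rotvec()
def shot(name,fn=None):
    T=toolT();c=manip.camera(name)
    if name=="wrist": c["cam_to_world"]=T@c["mount"]
    if fn: cv2.imwrite("pics/"+fn,c["image"][:,:,::-1]);np.savez("pics/"+fn+".npz",**{k:v for k,v in c.items()})
    return c
def load(fn): return {k:v for k,v in np.load("pics/"+fn+".npz").items()}
E
python3 - <<'E'
from h import *
np.set_printoptions(precision=4,suppress=True)
print(R.from_rotvec(manip.get_ee_rot()).as_matrix())
t=shot("top");s=shot("scene")
cr=lambda x,y:(x/4+215,y/4+125); cs=lambda x,y:(x/4+230,y/4+160)
L=onz(t,cr(100,78),.22);Rr=onz(t,cr(656,118),.22);Lb=onz(t,cr(100,53),.22);Rb=onz(t,cr(657,92),.22)
print("board top",L,Rr,Lb,Rb,np.linalg.norm(L-Rr),"yaw",np.arctan2(-(L-Rr)[0],(L-Rr)[1]))
print("lip",tri([ray(t,cr(265,165)),ray(s,cs(447,195))]))
print("notch",tri([ray(t,cr(333,160)),ray(s,cs(365,203))]))
print("spigot top",tri([ray(t,cr(64,367)),ray(s,cs(731,172))]))
print("puck",onz(t,cr(103,371),.04))
E
```

```text
[[-0.0005  0.4176 -0.9086]
 [ 0.0011 -0.9086 -0.4176]
 [-1.     -0.0012 -0.    ]]
board top [0.6341 0.2004 0.22  ] [ 0.6046 -0.1584  0.22  ] [0.6505 0.2005 0.22  ] [ 0.6215 -0.1593  0.22  ] 0.3600269775529421 yaw -0.082225885948112
lip (array([0.5781, 0.0968, 0.2033]), [np.float64(0.0017191775547641952), np.float64(0.0017191775547642783)])
notch (array([0.5848, 0.0503, 0.1844]), [np.float64(0.0015764462210087413), np.float64(0.0015764462210088148)])
spigot top (array([0.4478, 0.2355, 0.1704]), [np.float64(0.002295111124322838), np.float64(0.002295111124322805)])
puck [0.448  0.2309 0.04  ]
```

```bash
python3 - <<'E'
from h import *
np.set_printoptions(precision=4,suppress=True)
o=down(np.pi/2)
manip.move_to([.50,-.04,.36],o);shot("wrist","w1.png")
manip.move_to([.50,.10,.36],o);shot("wrist","w2.png")
manip.move_to([.40,.2,.36],o);shot("wrist","w3.png")
print(manip.get_time(),manip.get_joint_positions())
E
```

```text
3.7583 [ 0.4351  0.0295  1.8841 -0.0005  1.2271 -1.1345]
```

View pics/w1.png

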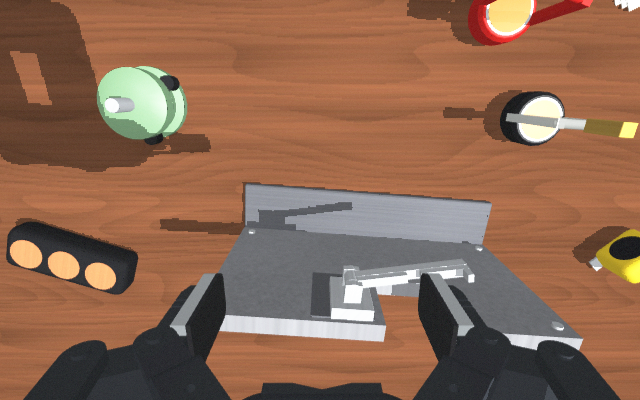

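View pics/w2.png

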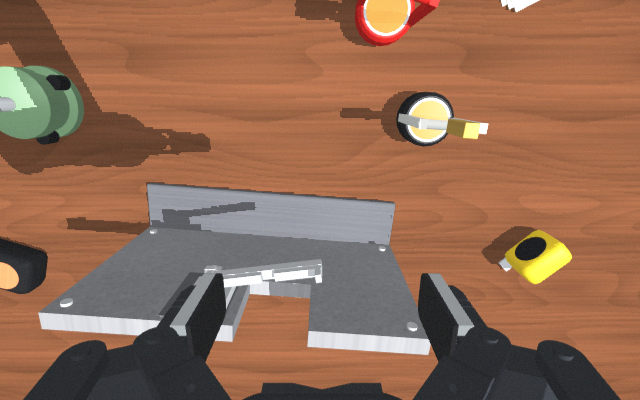

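View pics/w3.png

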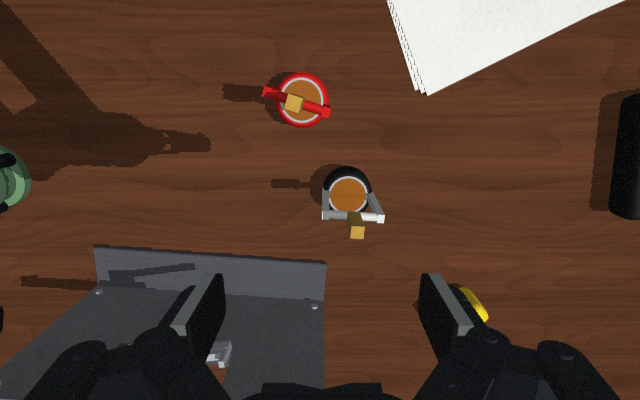

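w1 and w2 (image down is +x): the hook shows at w1 (345..472, 270) and w2 (210..320, 270), with its notch at w2 about (268,273). w3 shows the prism's spigot top at (357,232), its bar from (325,214) to (382,217), and the puck at (347,193). I'll zoom in on these.

```bash
python3 - <<'E'
import cv2
def c(f,x,y,w,h,k,o): cv2.imwrite("pics/"+o,cv2.resize(cv2.imread("pics/"+f)[y:y+h,x:x+w],None,fx=k,fy=k,interpolation=cv2.INTER_CUBIC))
c("w1.png",320,245,160,80,5,"c1.png");c("w2.png",190,245,160,80,5,"c2.png");c("w3.png",310,160,90,90,6,"c3.png")
E
```

```text
(no output)
```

View pics/c1.png

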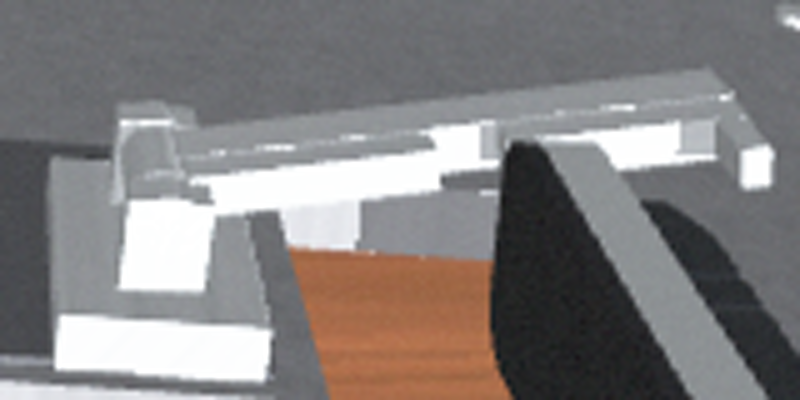

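View pics/c2.png

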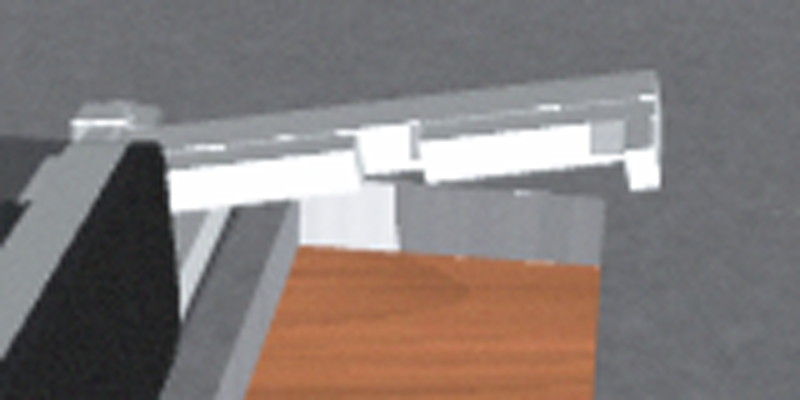

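View pics/c3.png

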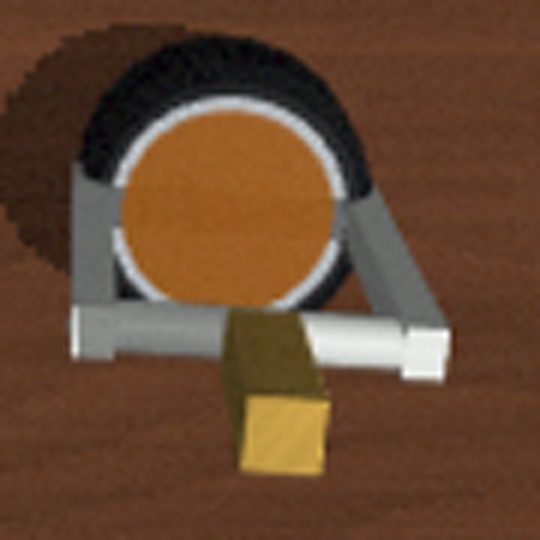

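```bash
python3 - <<'E'
from h import *
np.set_printoptions(precision=4,suppress=True)
a,b,c=load("w1.png"),load("w2.png"),load("w3.png")
p1=lambda x,y:(320+x/5,245+y/5);p2=lambda x,y:(190+x/5,245+y/5);p3=lambda x,y:(310+x/6,160+y/6)
T2=lambda u,v:tri([ray(a,p1(*u)),ray(b,p2(*v))])
for n,u,v in [("lip",(756,167),(645,170)),("nfront",(433,137),(355,150)),("nback",(440,192),(362,188)),("tipTopFar",(712,70),(655,72)),("lipinner?",(700,137),(607,138)),("post",(155,105),(115,107))]:
    print(n,T2(u,v))
# board top z .22 front/back edges
print("notch panel corners w2", onz(b,p2(160,400),.22))
q=[(240,473),(323,473),(328,400),(247,397)]
Q=[onz(c,p3(*u),.17) for u in q]; print("spigot",np.array(Q),np.mean(Q,0))
l=onz(c,p3(95,330),.125);r=onz(c,p3(425,352),.125);print(l,r,(r-l)[0]/(r-l)[1],(l+r)/2)
print("puck",onz(c,p3(229,208),.04))
# board from w1/w2: panel top corners at z=.22
for cam,u in [(a,(224,318)),(a,(384,327)),(a,(385,341)),(b,(41,313)),(b,(233,328)),(b,(308,335)),(b,(427,342)),(b,(432,353)),(b,(232,341)),(b,(308,346))]: print(u,onz(cam,u,.22))
E
```

```text
lip (array([0.5787, 0.0976, 0.204 ]), [np.float64(0.00023002045629951054), np.float64(0.0002300204562995371)])
nfront (array([0.5815, 0.0415, 0.19  ]), [np.float64(0.00124601322214621), np.float64(0.001246013222145925)])
nback (array([0.5902, 0.0428, 0.1927]), [np.float64(0.00036756293229033124), np.float64(0.00036756293229025936)])
tipTopFar (array([0.5727, 0.0994, 0.1767]), [np.float64(0.00015411416793213145), np.float64(0.0001541141679321015)])
lipinner? (array([0.5771, 0.0904, 0.1954]), [np.float64(5.881818666814635e-05), np.float64(5.881818666813912e-05)])
post (array([ 0.5836, -0.0107,  0.1713]), [np.float64(0.0002652831673888213), np.float64(0.0002652831673888959)])
notch panel corners w2 [0.6176 0.0089 0.22  ]
spigot [[0.4545 0.2277 0.17  ]
 [0.4544 0.2415 0.17  ]
 [0.4414 0.2418 0.17  ]
 [0.4409 0.2285 0.17  ]] [0.4478 0.2349 0.17  ]
[0.4455 0.2042 0.125 ] [0.4498 0.2657 0.125 ] 0.06988975188489664 [0.4477 0.2349 0.125 ]
puck [0.4471 0.2355 0.04  ]
(224, 318) [ 0.6099 -0.1294  0.22  ]
(384, 327) [0.6197 0.0166 0.22  ]
(385, 341) [0.6354 0.0185 0.22  ]
(41, 313) [ 0.605  -0.1535  0.22  ]
(233, 328) [0.6209 0.0187 0.22  ]
(308, 335) [0.6285 0.0875 0.22  ]
(427, 342) [0.6362 0.1986 0.22  ]
(432, 353) [0.6488 0.2046 0.22  ]
(232, 341) [0.6354 0.0166 0.22  ]
(308, 346) [0.641  0.0874 0.22  ]
```

The arm's top edge is at z≈0.192, the hinge at (0.593,-0.011) and the hook angle is about 0.21. I'll close the gripper, insert it behind the arm and swing the hook out.

```bash
cat >> h.py <<'E'
H=np.array([.5926,-.0111]);BY=-.083
def pushpose(phi,r=.075,d=.016,z=.190):
    a=np.pi/2+BY+phi; u=np.array([np.cos(a),np.sin(a)]); n=np.array([np.sin(a),-np.cos(a)])
    p=H+r*u+d*n
    return np.array([p[0],p[1],z]),down(a-np.pi)
E
python3 - <<'E'
from h import *
np.set_printoptions(precision=3,suppress=True)
manip.command_gripper(0.0,30)
p,o=pushpose(.21,d=.026)
manip.move_to([.50,.08,.36],o)
manip.servo_line(p+[0,0,.08],o,rate=.2)
print(manip.get_contact_force(),manip.get_width())
manip.servo_line(p+[0,0,.03],o,rate=.1)
print(manip.get_contact_force())
shot("wrist","w4.png");shot("scene","s4.png")
print(manip.get_time(),manip.get_position(),p,manip.get_joint_positions())
E
```

```text
[ 0.109 -0.083  0.441] -0.00024104747991405873
[-0.387  0.285  0.319]
8.4417 [0.609 0.067 0.221] [0.609 0.067 0.19 ] [ 0.09   0.443  1.683 -0.     1.014  1.533]
```

View pics/w4.png

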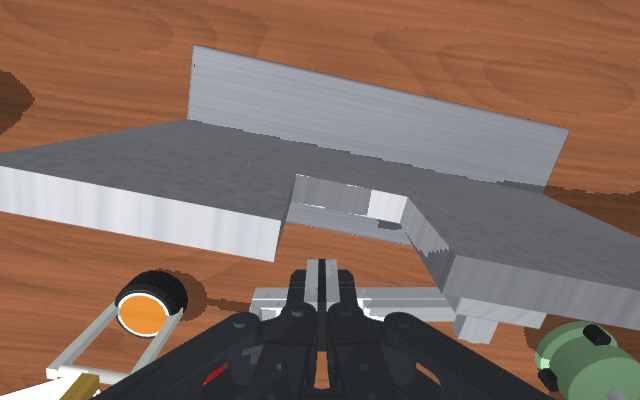

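View pics/s4.png

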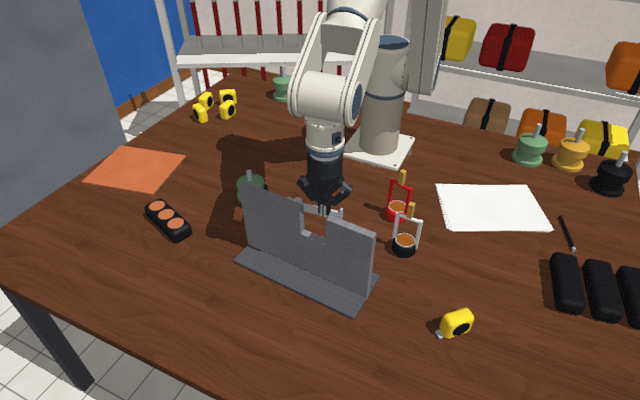

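Fingers are above the gap behind the arm (w4 at 322,270; arm from 255 to 455 along row 300). I'll descend with force checks.

```bash
python3 - <<'E'
from h import *
np.set_printoptions(precision=3,suppress=True)
f0=manip.get_contact_force()
p,o=pushpose(.21,d=.026,z=.199)
for z in (.212,.205,.199):
    p[2]=z; manip.servo_line(p,o,rate=.06); f=manip.get_contact_force(); print(z,f)
    if np.linalg.norm(f-f0)>3: raise SystemExit("contact")
for phi in np.arange(.11,.62,.08):
    p,o=pushpose(phi,z=.199); manip.servo_line(p,o,rate=.04)
    f=manip.get_contact_force(); print(round(phi,2),f,manip.get_position()-p)
    if np.linalg.norm((f-f0)[:2])>9: print("stop");break
shot("wrist","w5.png");print(manip.get_time())
E
```

```text
0.212 [ 0.074 -0.115 -0.228]
0.205 [0.345 0.025 0.232]
0.199 [ 0.449 -0.585 -1.071]
0.11 [-0.182  0.224  0.035] [ 0. -0.  0.]
0.19 [0.158 0.058 0.887] [0. 0. 0.]
0.27 [ 1.064 -0.82   0.119] [ 0. -0.  0.]
0.35 [0.566 0.29  0.477] [ 0. -0.  0.]
0.43 [ 1.143 -0.109  0.845] [ 0. -0.  0.]
0.51 [-0.314  0.152  0.229] [-0. -0. -0.]
0.59 [ 0.891 -0.056  0.627] [-0. -0. -0.]
11.3417
```

View pics/w5.png

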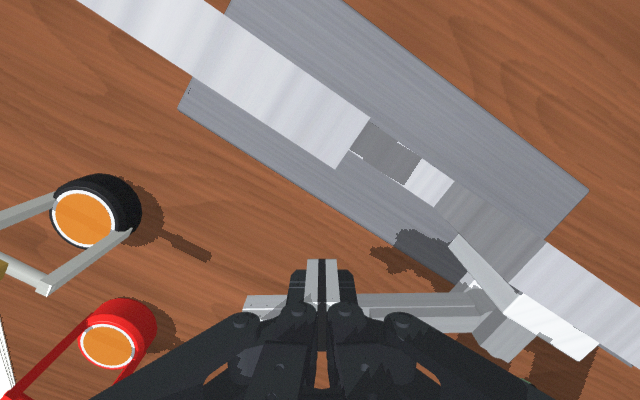

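The hook follows the finger: w5 shows the arm flat against the fingertips at (322,300). Continuing, with finer steps near the stop.

```bash
python3 - <<'E'
from h import *
np.set_printoptions(precision=2,suppress=True)
for phi in np.r_[np.arange(.67,1.4,.09),np.arange(1.42,1.66,.012)]:
    p,o=pushpose(phi,z=.199); manip.servo_line(p,o,rate=.05 if phi<1.4 else .02)
    f=manip.get_contact_force(); a=np.pi/2+BY+phi; n=np.array([np.sin(a),-np.cos(a)])
    print(round(phi,3),f,"n",round(f[:2]@n,2))
    if f[:2]@n>5: print("stop");break
shot("wrist","w6.png");shot("top","t6.png");print(manip.get_time())
E
```

```text
0.67 [0.86 0.76 0.01] n 1.13
0.76 [ 0.7  -0.72  0.28] n 0.09
0.85 [ 0.38 -0.8   0.99] n -0.28
0.94 [-0.07  0.08 -0.04] n 0.02
1.03 [-0.91  0.52 -0.04] n -0.11
1.12 [ 1.09  0.01 -0.24] n 0.56
1.21 [ 0.42 -0.34 -0.21] n -0.12
1.3 [-0.21 -0.01  0.  ] n -0.08
1.39 [ 0.66 -0.32 -0.52] n -0.14
1.42 [0.33 1.58 0.08] n 1.62
1.432 [0.95 2.03 0.  ] n 2.19
1.444 [ 0.94  3.31 -0.91] n 3.43
1.456 [ 0.78  2.51 -1.16] n 2.62
1.468 [ 2.44  1.62 -1.22] n 2.05
1.48 [ 1.27  2.49 -1.28] n 2.68
1.492 [ 1.48  2.12 -1.28] n 2.33
1.504 [ 1.6   1.77 -1.45] n 1.99
1.516 [ 1.77  2.   -0.66] n 2.23
1.528 [1.99 1.92 0.11] n 2.16
1.54 [1.11 2.78 0.1 ] n 2.89
1.552 [ 1.    1.47 -0.  ] n 1.57
1.564 [ 1.9   2.04 -0.24] n 2.2
1.576 [1.01 3.97 0.36] n 4.03
1.588 [ 2.63  8.29 -1.29] n 8.44
stop
17.8167
```

View pics/w6.png

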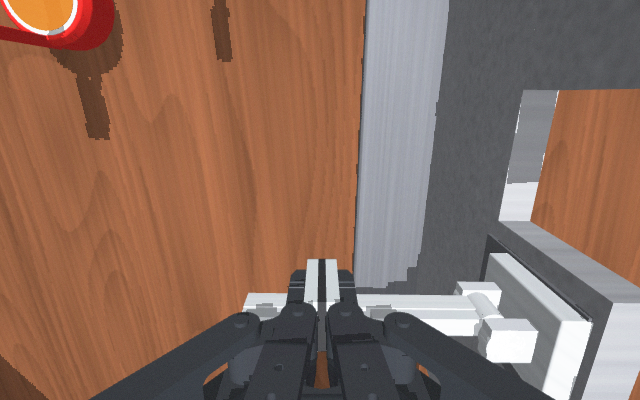

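View pics/t6.png

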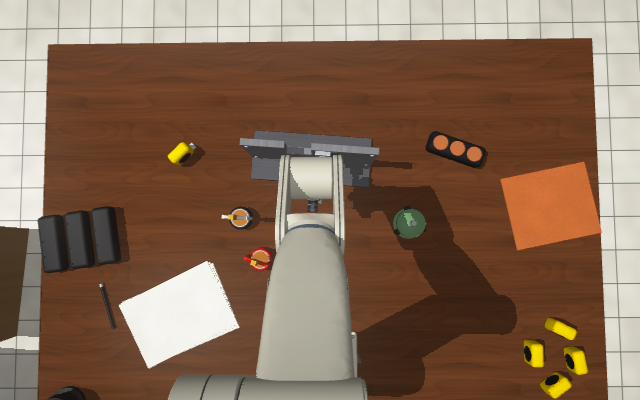

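The stop was felt at φ≈1.58 rad with 8 N, and w6 shows the arm square to the panel. I'll back off, rise and re-measure the extended hook from two views.

```bash
python3 - <<'E'
from h import *
np.set_printoptions(precision=3,suppress=True)
p,o=pushpose(np.pi/2,d=.034,z=.199)
manip.servo_line(p,o,rate=.06); manip.servo_line(p+[0,0,.09],o,rate=.2)
o=down(np.pi/2+BY)
manip.move_to([.46,.025,.315],o); manip.command_gripper(.085)
shot("wrist","w7.png")
manip.servo_line([.46,-.035,.315],o,rate=.15);shot("wrist","w8.png");shot("scene","s8.png")
print(manip.get_time(),manip.get_contact_force())
import cv2
E
```

```text
21.775 [-0.742  0.274  0.247]
```

View pics/w7.png

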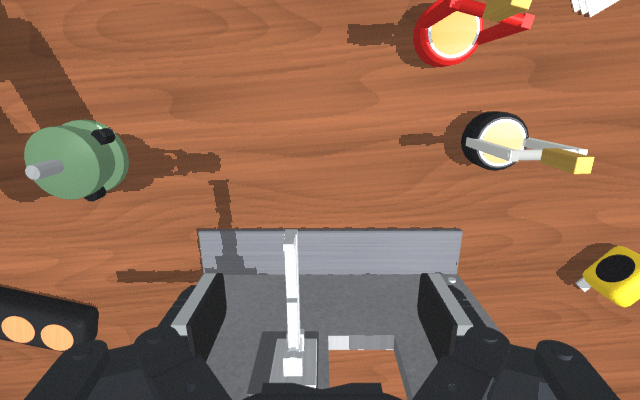

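View pics/w8.png

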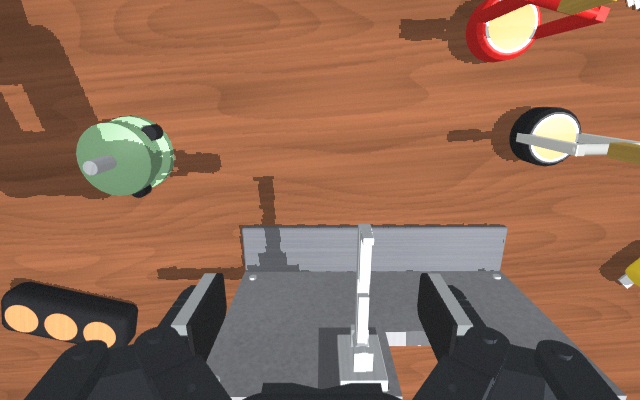

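```bash
python3 - <<'E'
import cv2
def c(f,x,y,w,h,k): return cv2.resize(cv2.imread("pics/"+f)[y:y+h,x:x+w],None,fx=k,fy=k,interpolation=cv2.INTER_CUBIC)
cv2.imwrite("pics/c78.png",cv2.hconcat([c("w7.png",260,220,66,100,6),c("w8.png",330,220,66,100,6)]))
E
```

```text
(no output)
```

View pics/c78.png

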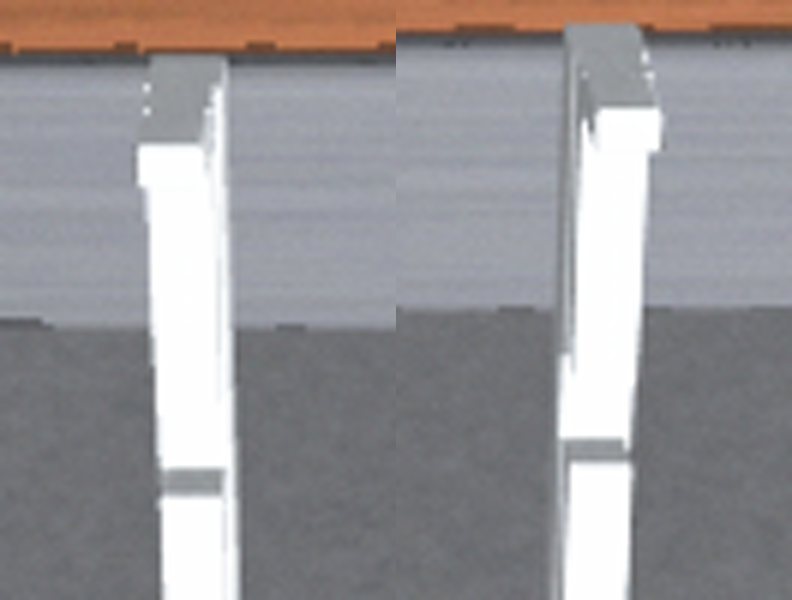

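```bash
python3 - <<'E'
from h import *
np.set_printoptions(precision=4,suppress=True)
a,b=load("w7.png"),load("w8.png")
p7=lambda x,y:(260+x/6-.4,220+y/6-.4);p8=lambda x,y:(330+(x-396)/6-.4,220+y/6-.4)
u=np.array([-np.cos(BY),-np.sin(BY)])
for n,r,q,w in [("lip outer top",112,(170.5,145),(629,108)),("lip inner top",106,(170.5,187),(629,150)),("notch inner wall top",53.5,(191.5,495),(598,462)),("notch floor inner",53.5,(191.5,467),(596,440))]:
    P,e=tri([ray(a,p7(*q)),ray(b,p8(*w))]); print(n,P,np.round(e,4),"-> notch ctr",P[:2]+u*(.060-r/1000))
E
```

```text
lip outer top [ 0.4805 -0.0022  0.2042] [0.0001 0.0001] -> notch ctr [ 0.5323 -0.0065]
lip inner top [ 0.4854 -0.0026  0.2059] [0.0001 0.0001] -> notch ctr [ 0.5313 -0.0064]
notch inner wall top [ 0.5393 -0.0071  0.1917] [0.0002 0.0002] -> notch ctr [ 0.5328 -0.0065]
notch floor inner [ 0.5369 -0.007   0.1893] [0.0002 0.0002] -> notch ctr [ 0.5304 -0.0065]
```

```bash
python3 - <<'E'
from h import *
np.set_printoptions(precision=3,suppress=True)
c=load("w3.png");print("red spigot",onz(c,(294,102),.17))
o=down(np.pi/2-.067)
manip.command_gripper(.06)
manip.move_to([.4478,.2349,.25],o)
manip.servo_line([.4478,.2349,.155],o,rate=.1)
print(manip.get_contact_force())
manip.command_gripper(0.0,45)
print(manip.get_width(),manip.get_contact_force())
manip.servo_line([.4478,.2349,.260],o,rate=.1)
manip.hold(.3);print(manip.get_contact_force(),manip.get_width(),manip.get_time())
o=down(np.pi/2+BY)
manip.servo_line([.428,.0022,.260],o,rate=.15)
manip.hold(.2);print(manip.get_contact_force(),manip.get_torque(),manip.get_time())
shot("scene","s9.png");shot("wrist","w9.png")
E
```

```text
red spigot [0.324 0.175 0.17 ]
[-0.142 -0.106  0.564]
0.013179195651026121 [-0.714 -1.94   5.098]
[ 0.399 -0.766 -3.951] 0.01351044207419611 26.3
[-0.424 -0.753 -3.983] [0.013 0.024 0.007] 28.2083
```

View pics/w9.png

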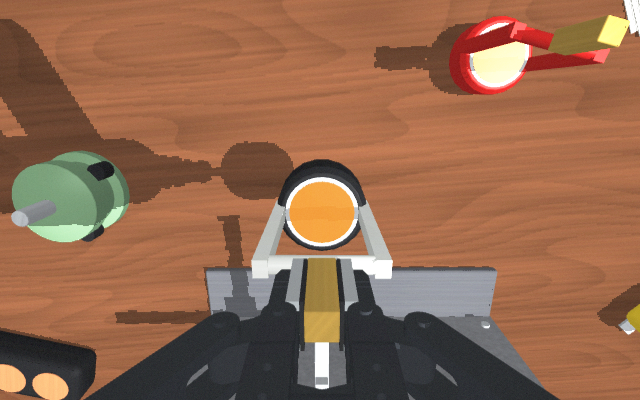

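View pics/s9.png

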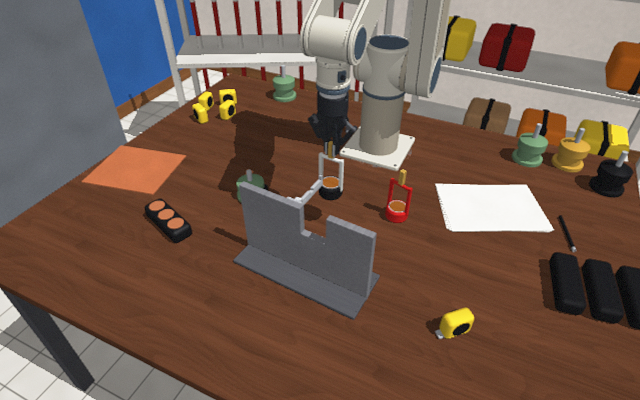

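The prism is held upright (about 4 N of weight, spigot width 13.5 mm) in front of the hook tip. I'll go in over the lip, lower to just above the flat, and touch the lip gently to locate the notch.

```bash
python3 - <<'E'
from h import *
np.set_printoptions(precision=3,suppress=True)
c=load("w9.png")
print("bar centre", onz(c,(322,267),.225), "tcp",manip.get_position())
N=np.array([.5320,-.0065]);u=np.array([-np.cos(BY),-np.sin(BY)])
P=lambda r,z:np.r_[N+u*(r-.060),z]
manip.servo_line(P(.088,.260),rate=.1)
f0=manip.get_contact_force();print(f0)
for z in (.250,.243,.239,.2365):
    manip.servo_line(P(.088,z),rate=.04);f=manip.get_contact_force()-f0;print(z,f)
    if np.linalg.norm(f)>3: raise SystemExit("contact")
F=[]
for i in range(4):F.append(manip.get_contact_force());manip.hold(.05)
f0=np.mean(F,0)
for r in np.arange(.092,.1065,.001):
    manip.servo_line(P(r,.2365),rate=.02);manip.hold(.04)
    f=np.mean([manip.get_contact_force() for _ in range(3)],0)-f0;print(round(r,4),f,"rad",round(-f[:2]@u,2))
    if -f[:2]@u>3.: print("lip");break
print(manip.get_time())
shot("wrist","w10.png")
E
```

```text
bar centre [0.429 0.002 0.225] tcp [0.428 0.002 0.26 ]
[ 1.474 -0.342 -4.333]
0.25 [-1.25  -0.232  0.8  ]
0.243 [-1.029 -0.058  0.086]
0.239 [-1.987  0.873  0.951]
0.2365 [-0.67   0.735 -0.074]
0.092 [ 0.167 -0.803  0.064] rad 0.23
0.093 [0.86  0.293 0.901] rad 0.83
0.094 [ 0.692 -1.027  0.961] rad 0.77
0.095 [ 0.249 -0.357  0.04 ] rad 0.28
0.096 [ 0.084 -1.098  0.14 ] rad 0.17
0.097 [-0.185 -0.695  0.636] rad -0.13
0.098 [-0.156  0.051 -0.52 ] rad -0.16
0.099 [-0.166  0.257 -0.246] rad -0.19
0.1 [-0.253 -0.261  0.692] rad -0.23
0.101 [ 1.471 -1.26   0.166] rad 1.57
0.102 [ 5.097 -1.277 -3.087] rad 5.19
lip
33.9583
```

View pics/w10.png

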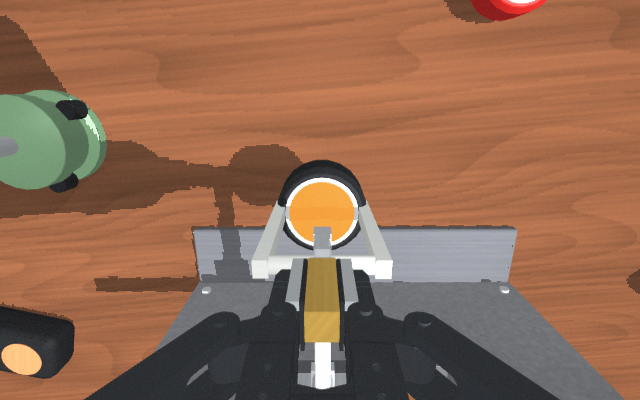

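The lip was touched at commanded r≈101.3 mm against 101.0 expected, and w10 shows the arm centred in the window at column 322. I'll move in to the notch and lower.

```bash
python3 - <<'E'
from h import *
np.set_printoptions(precision=3,suppress=True)
N=np.array([.5320,-.0065]);u=np.array([-np.cos(BY),-np.sin(BY)])
P=lambda r,z:np.r_[N+u*(r-.060),z]
manip.servo_line(P(.0603,.2365),rate=.06);manip.hold(.1)
F=[]
for i in range(4):F.append(manip.get_contact_force());manip.hold(.05)
f0=np.mean(F,0);print(f0)
for z in np.r_[np.arange(.235,.228,-.001),np.arange(.2275,.219,-.0006)]:
    manip.servo_line(P(.0603,z),rate=.015);manip.hold(.03)
    f=np.mean([manip.get_contact_force() for _ in range(3)],0)-f0;print(round(z,4),f)
    if f[2]>2.5 or np.linalg.norm(f[:2])>5: print("contact");break
manip.hold(.3);print(manip.get_contact_force()-f0,manip.get_time())
shot("wrist","w11.png");shot("scene","s11.png")
E
python3 - <<'E'
import cv2
B=cv2.resize(cv2.imread("pics/s11.png")[130:250,250:410],None,fx=5,fy=5,interpolation=cv2.INTER_CUBIC)
cv2.imwrite("pics/s11c.png",B)
E
```

```text
[-0.223 -0.07  -4.053]
0.235 [1.269 0.031 0.873]
0.234 [0.061 1.013 0.527]
0.233 [-0.499  0.33  -0.715]
0.232 [ 0.749 -0.343  0.539]
0.231 [-0.353  0.942  0.646]
0.23 [-0.421  0.204  1.232]
0.229 [ 0.219 -0.219  0.148]
0.2275 [ 0.805 -0.073  0.662]
0.2269 [0.622 0.695 0.84 ]
0.2263 [-0.109  0.598  4.433]
contact
[-0.821  0.459  5.261] 38.2833
```

View pics/s11c.png

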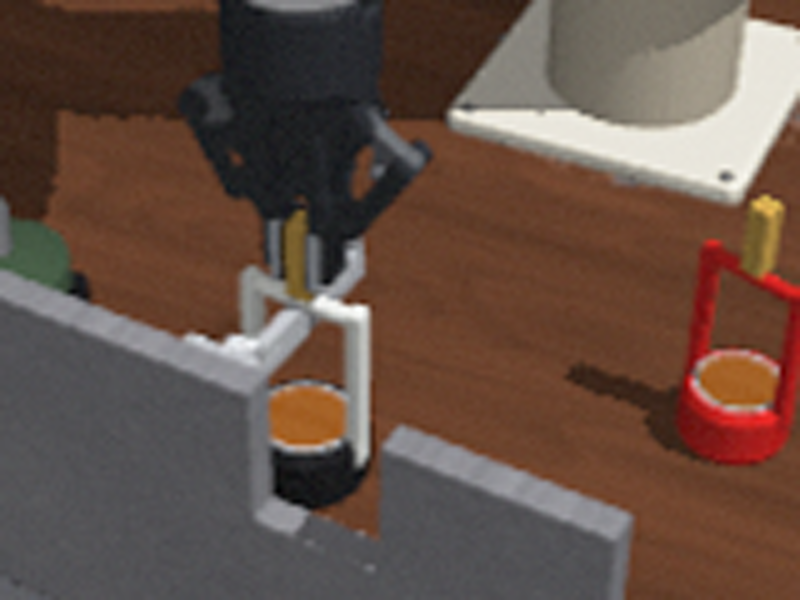

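View pics/w11.png

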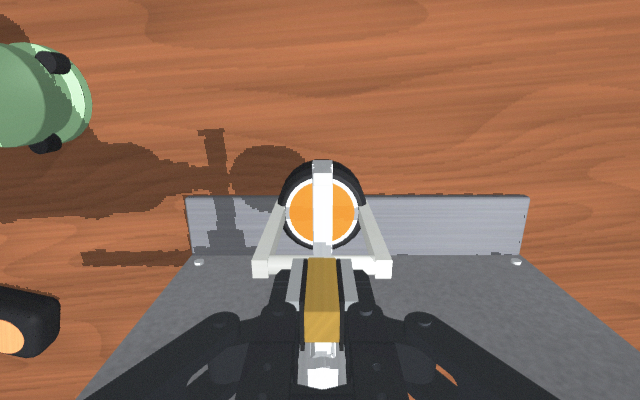

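Contact came at TCP z=0.2263, where 0.225 means the floor and 0.232 the top edge, so the bar should be down in the notch. I'll confirm with a small radial nudge, re-centre and release.

```bash
python3 - <<'E'
from h import *
np.set_printoptions(precision=3,suppress=True)
N=np.array([.5320,-.0065]);u=np.array([-np.cos(BY),-np.sin(BY)])
P=lambda r,z:np.r_[N+u*(r-.060),z]
f0=np.array([-.223,-.07,-4.053]);z=.2266
lim=[]
for s in (1,-1):
    for d in np.arange(.0006,.0037,.0006):
        manip.servo_line(P(.0603+s*d,z),rate=.02);manip.hold(.03)
        f=np.mean([manip.get_contact_force() for _ in range(3)],0)-f0;print(s,round(d,4),f,round(f[:2]@u,2))
        if abs(f[:2]@u)>4: break
    lim.append(.0603+s*d)
    manip.servo_line(P(.0603,z),rate=.02)
rc=np.mean(lim);print(lim,rc)
manip.servo_line(P(rc,.2264),rate=.02);manip.hold(.2);print(manip.get_contact_force()-f0,manip.get_time())
E
```

```text
1 0.0006 [ 1.499 -0.504  3.385] -1.54
1 0.0012 [ 1.449 -0.057  3.412] -1.45
1 0.0018 [4.974 0.619 0.049] -4.91
-1 0.0006 [-3.409 -0.316  6.244] 3.37
-1 0.0012 [-3.449  0.82   4.734] 3.51
-1 0.0018 [-1.971  0.163  4.425] 1.98
-1 0.0024 [-2.409  0.123  3.728] 2.41
-1 0.003 [-4.771  0.888  5.047] 4.83
[np.float64(0.0621), np.float64(0.0573)] 0.0597
[-1.845  0.563  5.097] 41.65
```

There are walls on both sides (-3.0 and +1.8 mm), so the bar is in the notch. Releasing.

```bash
python3 - <<'E'
from h import *
np.set_printoptions(precision=3,suppress=True)
f0=np.array([-.223,-.07,-4.053])
p=manip.get_position()
manip.command_gripper(.018,20);manip.hold(.2)
manip.command_gripper(.045);manip.hold(.2)
print(manip.get_width(),manip.get_contact_force())
manip.servo_line(p+[0,0,.09],rate=.08)
u=np.array([-np.cos(BY),-np.sin(BY),0])
manip.servo_line(p+[0,0,.13]+.05*u,rate=.15)
manip.hold(.5);print(manip.get_contact_force(),manip.get_time())
shot("wrist","w12.png");manip.hold(1);shot("scene","s12.png");shot("wrist","w13.png");shot("top","t12.png")
a,b=cv2.imread("pics/w12.png"),cv2.imread("pics/w13.png");print(cv2.absdiff(a,b).max())
cv2.imwrite("pics/s12c.png",cv2.resize(cv2.imread("pics/s12.png")[130:250,250:410],None,fx=5,fy=5,interpolation=cv2.INTER_CUBIC))
E
```

```text
0.04525755055544751 [0.318 0.237 0.028]
[0.246 0.941 0.429] 45.0
117
```

View pics/s12c.png

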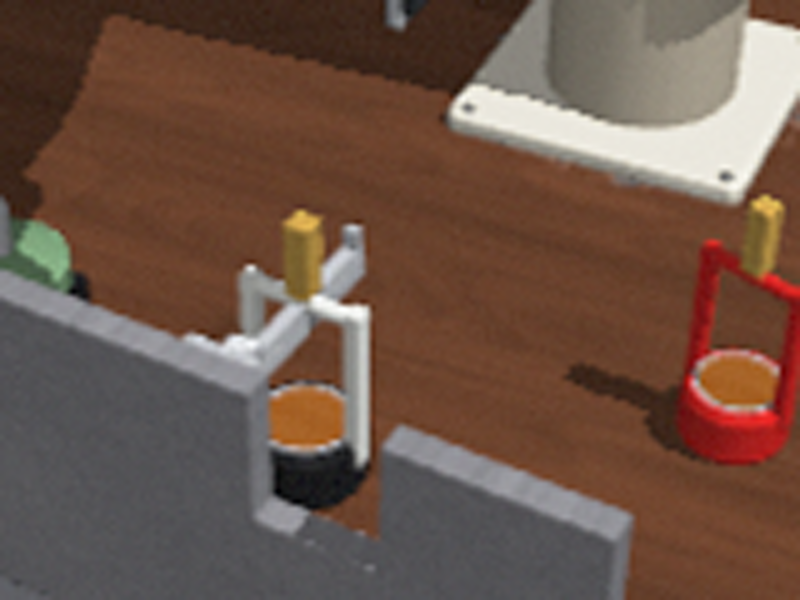

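View pics/w13.png

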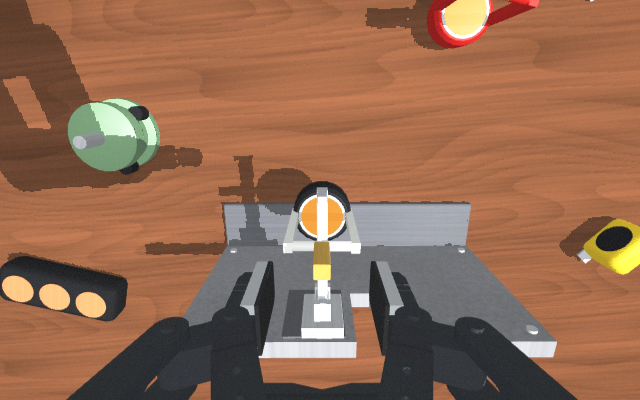

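The target hangs upright, with its bar in the notch (s12c 305,305) and the hook square to the board. I'll check whether it still moves, then hand in.

```bash
python3 - <<'E'
from h import *
a,b=cv2.imread("pics/w12.png"),cv2.imread("pics/w13.png")
m=cv2.absdiff(a,b).max(2)>30;ys,xs=np.nonzero(m);print(len(xs),xs[:15],ys[:15])
c=shot("wrist","w14.png")["image"][:,:,::-1];m=cv2.absdiff(c,b).max(2)>30;print(m.sum())
c2=shot("wrist","w15.png")["image"][:,:,::-1];m=cv2.absdiff(c,c2.copy()).max(2)>30;print(m.sum(),manip.get_time())
E
```

```text
760 [416 590 416 455 591 416 451 452 489 489 505 531 533 537 391] [0 0 1 1 1 2 3 3 3 5 5 5 6 6 8]
4
3 46.3
```

```bash
python3 - <<'E'
from rig import manip
print(manip.sign_off(),manip.get_time())
E
```

```text
the job is handed in; nothing more can be done
the job is handed in; nothing more can be done
```

The job is handed in: the hook is out against its stop and the prism target hangs in its notch, released and upright. I took my last time reading, 46.3 s, just before handing in; no verdict is reported.

- **Hook:** I pushed it out with the closed fingers from behind the arm. It met its stop at about 1.58 rad. The push read about 8 N there, and no reading on the hook went above that.
- **Hanging:** I gripped the prism by its spigot and touched the hook's lip lightly (about 5 N) to locate the notch, which agreed with the camera to 0.3 mm. I then lowered the bar in and released it while it was bearing with about 5 N.
- **Notch check:** The bar met the floor about 1 mm above the camera estimate and about 5.5 mm below the top edge. Nudging it both ways met resistance at +1.8 and -3.0 mm. That 4.8 mm of play is wider than the nominal 3 mm, probably from give in the grip.
- **Final checks:** The pictures show the target hanging straight with its bar in the notch. The gripper was clear, reading about 1 N, which is sensor noise. I saw no sign that the other instruments had moved, but I did not measure them.
- **One disagreement:** Two wrist pictures about 1 s apart after the retreat differed at 760 scattered pixels, which I take to be the arm settling. The later pictures were steady, differing at only 3–4 pixels.

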